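# Clamp a thin-walled culture flask on the microscope stage, gently

## Task

Load the culture flask from the bench onto the black stage of the small bench microscope: lay it flat over the round window, long side along the metal fence, neck pointing either way. Let go of it, then slide the clamp jaw up until the flask is held against the fence and the jaw's sprung pad is pushed in by about 10 mm, never nearly all the way. The flask is thin plastic: take it with a light grip, set it down softly without dropping it, and leave the other things on the bench alone.

Things in the scene. Friction and masses are not known exactly. Their poses are not given: they have to be found in the camera images.
- flask_center (a point): Clear plastic culture flask, loose, lying flat on the bench (0.08 to 0.16 kg). Its body is a rounded box 80 (own x) x 50 (y) x 32 (z) mm; a neck and white cap (28 mm across) stick out 32 mm from the +x end. This point is the centre of the 80 x 50 x 32 box, half-way up (16 mm above its underside). Take it across its 50 mm width.
- flask: The same flask; origin at the centre of the box's underside, same axes. It cracks when a finger presses it with more than about 45 N (20 to 30 N per finger is ample and safe), when it is pressed down with more than 70 N, or when it is dropped by more than about 10 mm.
- stage: Low microscope housing, fixed, with a black stage plate 200 (own x) x 230 (y) mm, its surface 110 mm above the bench. Origin under its centre, at bench height; z up. The fence is a fixed metal bar along x on the +y side, 160 mm long, 10 mm high above the stage; its inner face is at y = +85 mm. The jaw is on the -y side. A black camera box sticks out below the plate on the +x side, to x = 168 mm, 84 mm high.
- window (a point): Centre of the round window (42 mm across) in the stage plate, at the stage surface, at x = 0, y = +60 mm of the stage: 25 mm from the fence's face, so exactly under the middle of the flask's box when that lies against the fence.
- jaw (a joint): Travel of the clamp jaw along the stage's +y, towards the fence, in m: 0 fully back, up to 0.08. It starts between 0 and 0.02. A drag of about 9 N keeps it where it is left. The free gap between pad (springs relaxed) and fence is 0.105 m minus this value.
- jaw_grip (a point): Point on the axis of the jaw's upright black grip block, 24 x 24 mm in plan (sides along the stage's x and y), which rises from 18 to 62 mm above the stage; this point is 45 mm above the stage. It moves with the jaw; the relaxed pad's face is 55 mm ahead of it (stage +y).
- pad (a joint): How far the sprung pad is pushed back into the jaw, in m: 0 relaxed, hard stop at 0.026. Spring 400 N/m, so 0.02 is 8 N.
- pad_face (a point): Middle of the front face of the rubber pad (56 mm long along stage x, top 14 mm above the stage), which meets the flask's long side.
- medium_bottle: Bystander: amber bottle, 68 mm across, 150 mm tall, standing on the bench; origin under its centre.
- tip_box: Bystander: grey box with clear lid, 87 x 122 x 69 mm; origin under its centre.
- beaker: Bystander: glass beaker, 70 mm across, 85 mm tall; origin under its centre.

How it is judged (in metres and radians):
On the way, in this order (a step that is already met when the one before it is completed fails the run):
1. the flask lies flat on the stage, let go (z of flask_center in the frame of stage between 0.122 and 0.13 m and angle between flask's own z axis and vertical below 0.06 rad and horizontal distance between flask_center and window below 0.06 m and contact force between the fingers and flask below 0.1 N), for 0.1 s.
2. the jaw's pad holds the flask against the fence (y of flask_center in the frame of stage above 0.057 m and value of joint pad above 0.002 m), for 0.2 s.
At the end, for the whole second after the job is handed in: The flask lies flat on the stage (tilt under 0.06 rad), at rest, its long side along the fence (within 0.08 rad) and within 3 mm of it, its box centred over the window within 18 mm along the fence; the jaw's pad presses on it with its springs pushed in by 2 to 21 mm (all of step 2 and z of flask_center in the frame of stage between 0.122 and 0.13 m and angle between flask's own z axis and vertical below 0.06 rad and angle between the x axis of flask and the x axis of stage, either way round below 0.08 rad and x of flask_center in the frame of stage between -0.018 and 0.018 m and value of joint pad below 0.021 m and linear speed of flask below 0.01 m/s); the robot touches nothing.
It fails at once if the flask was squeezed too hard by the fingers (contact force between the fingers and flask above 90 N).
It fails at once if the flask was pressed onto the stage too hard (contact force between flask and stage above 70 N).
It fails at once if the flask was dropped (it fell freely by more than about 10 mm) (contact force between the fingers and flask below 0.05 N and linear speed of flask above 0.45 m/s).
It fails at once if the pad's springs were squashed nearly all the way in (value of joint pad above 0.021 m).
It fails at once if a bystander was disturbed (distance of any of medium_bottle, tip_box, beaker from where it was at the start of the episode above 0.02 m).
It also fails if it takes over 58 s, if anything falls off the work surface, if the arm or the gripper's body presses on something with over 40 N, if the wrist force passes 120 N, or if a joint passes its speed limit or range.

## Robot

A 7-joint arm with a two-finger parallel gripper is mounted at the origin on the work surface. World frame = base frame: x ahead of the robot, y to its left, z up, the work surface at z = 0. Lengths are in m, angles in degrees, forces in N, time in s.
With the tool pointing down it reaches from about 0.425 to 0.875 m from the base axis. Payload 8.4 kg.
Tool frame: the origin (TCP) lies at the very end of the fingers, on their centre line; the grasp point (between the pads) lies 19 mm behind it; z points along the fingers, x is the direction in which the jaws open and shut, and the axes are right-handed (so a half turn about z gives the same grasp; the last joint's range is limited). The gripper opens to 85 mm and grips with 20 to 120 N. Pads are 22 mm wide; open, the fingers measure 114 mm over their backs; the gripper's body (76 mm by 85 mm) begins 54 mm behind the grasp point. The pads swing forward as they close: fully open they stand 13 mm farther back than shut.
Start: joints at [64.16, 19.091, 2.286, 83.961, -0.768, 76.965, -3.352], TCP at [0.224, -0.61, 0.231] pointing down, gripper open.
Joint ranges: [-147.57, 147.57], [-21.85, 119.76], [-74.77, 79.35], [14.55, 137.4], [-85.83, 265.84], [4.83, 119.75], [-152.11, 152.11]. Speed limits (degrees/s): [127.2, 127.2, 159.86, 159.86, 180, 180, 180].

## Interface

Orientations are given as [roll, pitch, yaw] about the fixed x, y, z axes, in that order (R = Rz(yaw) Ry(pitch) Rx(roll)).
In Python, from rig import robot gives the robot as it stands.
- The arm moves only by the tool step_arm, never from a script. Its argument "increments" is a list of rows, each a list of 7 numbers: the shift along the tool's x, y, z in cm, then the turn, a rotation vector about the tool's x, y, z in degrees, then the closure, from -1 (fully open) to 1 (shut). A call has 1 to 12 rows; each row shifts and turns the pose as measured when the row begins, along the tool's axes as they then stand; what a row does not reach is not made up. A row lasts 1/12 s, in which the tool goes at most 41.7 mm and 7.16 degrees, less where a joint would pass 70% of its speed; a pose out of reach is approached as far as the arm can. A call with a gripper value outside its range is refused whole. The fingers move at their own pace and stop on an object; "squeeze" is the grip in N (left out, the last holds). Time passes only in rows, so rows that do not move let the fingers close. It gives the time, the measured TCP pose, the force and the opening at its end, in the units of the state.
- robot.get_obs(): the state, without advancing time (a new reading comes with each control period).
- robot.snapshot(name): name is "scene" or "top"; returns the picture (400x640x3 uint8, blue, green, red); there is no depth.
- robot.camera_params(name): a dict with "camera_matrix" (3x3 intrinsics, pixels), "world_from_camera" (4x4, takes a point from camera to world coordinates). Camera axes: x right, y down, z forward; pixel columns grow to the right and rows downward; lengths in m; the calibration is good to about 2 mm. A picture is of the moment at which its call begins. camera_params takes no time and is no camera call.
- robot.job_done(): hands the job in, once; it reports no verdict.
The state is a dict: "time": time; "q": joint angles; "qd": joint speeds; "joint_torque": joint torques, N m; "tool_pos": TCP position; "ee_rot": TCP orientation; "force": force on the tool from outside, world axes, zero at the start; "moment": the same for the moment, N m; "finger_gap": finger opening in m.
Only numpy, scipy, OpenCV 4.12 (cv2) and the standard library are available. Lean on these libraries where they do the work, as an engineer would, in place of code of your own. Each camera call takes 0.05 s, during which the arm holds its last target.

## Working session

There is one attempt and no reset: what is moved stays moved. The work goes in short steps, Python scripts to look and compute and a tool call to move; the robot and the scene stay as the last step left them, time stands still between calls to the robot, and variables do not carry over. Pictures are saved under pics/ and viewed, and the job is handed in when it is done.

Besides the shell and the picture viewer there is one more tool, called after "Call:" by a JSON object that holds its "method" and its "body". step_arm: Moves the arm, as the interface text tells. Its arguments: {"type":"object","properties":{"increments":{"type":"array"},"squeeze":{"type":"number"}},"required":["increments"]}

```bash
ls; mkdir -p pics
python3 - <<'E'
from rig import robot
import cv2
print(robot.get_obs())
for n in("scene","top"):
    cv2.imwrite(f"pics/{n}0.png",robot.snapshot(n)); p=robot.camera_params(n); print(n,p)
E
```

```text
pics
{'time': 0.0, 'q': array([64.15935125, 19.13230192,  2.28386853, 84.0099984 , -0.76889144,
       76.96560261, -3.35105895]), 'qd': array([-0.06341242, -0.03911417, -0.02711001,  0.04068962,  0.01948807,
       -0.12431382,  0.11538997]), 'joint_torque': array([-3.27842563e-04, -6.58556056e+01,  1.36518661e+00, -4.05573785e+01,
        1.67379255e-02,  1.25345564e-02, -8.52399069e-06]), 'tool_pos': array([ 0.22381781, -0.60977227,  0.23042401]), 'ee_rot': array([ 1.79995018e+02,  9.25360546e-02, -6.98428880e+01]), 'force': array([ 0.5531606 ,  0.35182005, -0.18277999]), 'moment': array([-0.0146683 , -0.0408202 ,  0.01195351]), 'finger_gap': 0.08532351848577602}
scene {'camera_matrix': array([[400.37983068,   0.        , 321.44987206],
       [  0.        , 400.37983068, 194.45355598],
       [  0.        ,   0.        ,   1.        ]]), 'world_from_camera': array([[ 0.73113121,  0.52745462, -0.43271096,  1.06353909],
       [ 0.68218838, -0.57277814,  0.45447136, -0.41383287],
       [-0.00813436, -0.62746858, -0.77859939,  0.96552795],
       [ 0.        ,  0.        ,  0.        ,  1.        ]])}
top {'camera_matrix': array([[423.63284339,   0.        , 313.3402021 ],
       [  0.        , 423.63284339, 202.02122655],
       [  0.        ,   0.        ,   1.        ]]), 'world_from_camera': array([[ 0.02400589, -0.98520059,  0.16971599,  0.37203118],
       [-0.99966474, -0.02200877,  0.01363919,  0.06878376],
       [-0.0097021 , -0.16998652, -0.98539863,  1.24792889],
       [ 0.        ,  0.        ,  0.        ,  1.        ]])}
```

View pics/scene0.png

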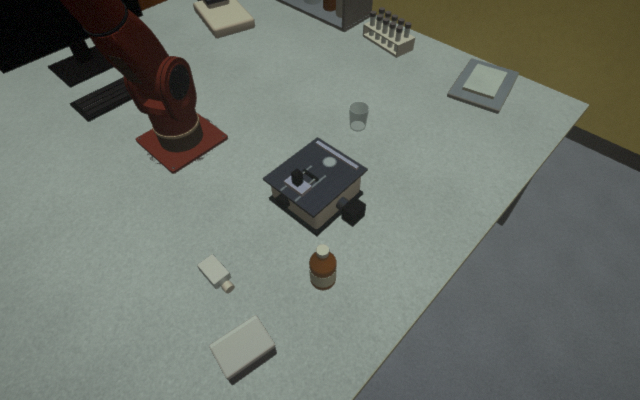

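View pics/top0.png

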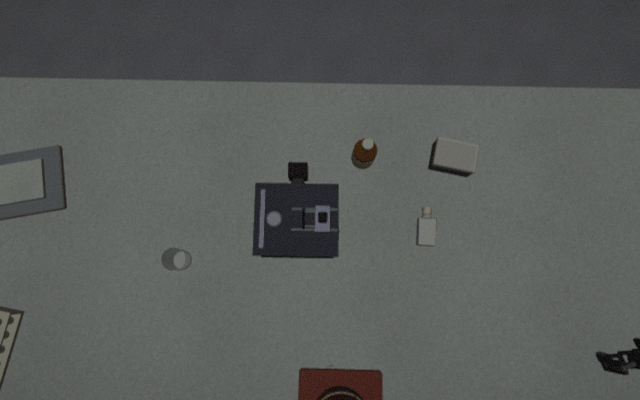

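The top view shows the stage centred near (297,220), with the fence at column 262, the window at (274,219) and the jaw grip at (323,216). The flask is at (427,231) with its neck up (+x). The bottle (365,150), tip box (455,155) and beaker (180,259) are clear of it. Next I'll measure these.

```bash
cat > h.py <<'E'
import numpy as np,cv2
from rig import robot
def ray(n,uv):
    p=robot.camera_params(n);T=p["world_from_camera"]
    uv=np.asarray(uv,float).reshape(-1,2)
    d=np.c_[uv,np.ones(len(uv))]@np.linalg.inv(p["camera_matrix"]).T@T[:3,:3].T
    return T[:3,3],d
def onz(n,uv,z):
    o,d=ray(n,uv); return o+d*((z-o[2])/d[:,2])[:,None]
def proj(n,X):
    p=robot.camera_params(n);T=np.linalg.inv(p["world_from_camera"])
    X=np.asarray(X,float).reshape(-1,3)@T[:3,:3].T+T[:3,3]
    u=X@p["camera_matrix"].T; return u[:,:2]/u[:,2:]
E
python3 - <<'E'
import cv2,numpy as np
t=cv2.imread("pics/top0.png");s=cv2.imread("pics/scene0.png")
a=cv2.resize(t[170:270,245:345],None,fx=5.5,fy=5.5,interpolation=cv2.INTER_CUBIC)
b=cv2.resize(t[195:255,400:460],(240,240),interpolation=cv2.INTER_CUBIC)
c=np.zeros((550,800,3),np.uint8);c[:550,:550]=a;c[:240,555:795]=b
b=cv2.resize(s[250:300,190:240],(240,240),interpolation=cv2.INTER_CUBIC);c[250:490,555:795]=b
cv2.imwrite("pics/z1.png",np.clip(c*1.8,0,255).astype(np.uint8))
a=cv2.resize(s[125:235,250:380],None,fx=5,fy=5,interpolation=cv2.INTER_CUBIC)
cv2.imwrite("pics/z2.png",np.clip(a*1.8,0,255).astype(np.uint8))
g=cv2.cvtColor(t,cv2.COLOR_BGR2GRAY)
print(g[205:255:3,415:441:2])
E
```

```text
[[101 100 102 100 102 101  99  96 102 102  99 103 101]
 [105 105 102  92  82 106 118 117  93  99 101 103 100]
 [ 97  99 106  96  90 113 119 113  86 102  99 103  99]
 [102  99 100  97  68  90  98  91  92 100 100 101  99]
 [101  95  96  90  93  95  99  94  85  92  95 101 102]
 [103  60 104 115 118 119 116 117 119 120 113 101  99]
 [100  59 102 114 114 112 116 116 114 116 114 100  99]
 [ 99  50 104 117 115 119 117 117 117 117 111  97 102]
 [100  57 110 115 119 116 117 113 120 118 111 102 104]
 [ 98  56 111 118 115 114 117 114 114 119 111 104 104]
 [103  55 111 115 117 113 119 116 116 114 108  95 101]
 [ 94  54 113 121 115 118 117 117 117 114 102 100 101]
 [ 96  58 113 117 117 116 117 118 118 118 101 101 102]
 [ 94  57  90  95  99  98 105 109 109 114  97 103 101]
 [106 105 101 102 106 104 101  99 102 102 102 104  97]
 [102  99 101 102 102 100 100 100 102 104 101 104  95]
 [102 103  98 104 100 100 104 102 103 103 104 104 103]]
```

View pics/z1.png

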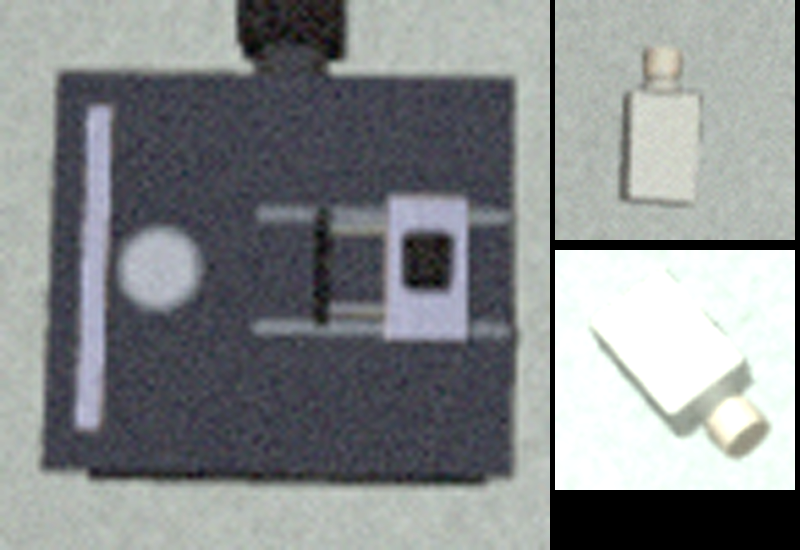

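View pics/z2.png

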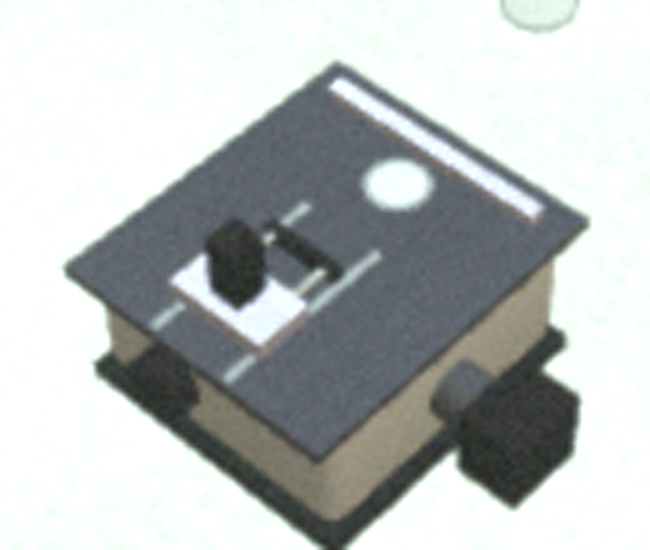

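Run:
```python
from h import *
def rep(n,m,z,roi):
    x0,y0,x1,y1=roi; k=np.zeros_like(m);k[y0:y1,x0:x1]=m[y0:y1,x0:x1]
    c=max(cv2.findContours(k,cv2.RETR_EXTERNAL,cv2.CHAIN_APPROX_NONE)[0],key=cv2.contourArea)
    r=cv2.minAreaRect(onz(n,c.reshape(-1,2),z)[:,:2].astype(np.float32))
    print(n,roi,"z",z,"center",np.round(r[0],4),"size",np.round(r[1],4),"ang",round(r[2],2),"box",np.round(cv2.boxPoints(r),3).tolist())
for n in("top","scene"):
    im=cv2.GaussianBlur(cv2.imread(f"pics/{n}0.png"),(0,0),0.8)
    hsv=cv2.cvtColor(im,cv2.COLOR_BGR2HSV); g=cv2.cvtColor(im,cv2.COLOR_BGR2GRAY)
    b,gg,r=[im[...,i].astype(int) for i in range(3)]
    rb=r-b
    print(n,"bg",im[300,400],"flask",im[232,428] if n=="top" else im[268,210],"plate",im[190,300] if n=="top" else im[200,310],"fence",im[220,262] if n=="top" else im[150,335])
    if n=="top":
        fl=((g>108)).astype(np.uint8); rep(n,fl,.032,(412,217,442,252))
        rep(n,(g>112).astype(np.uint8),.028-.005,(415,203,440,214))
        rep(n,(g<85).astype(np.uint8),.11,(245,183,345,258))
        rep(n,(g>90).astype(np.uint8),.12,(257,186,268,253))
        rep(n,(g>90).astype(np.uint8),.11,(264,208,284,230))
        rep(n,(g<35).astype(np.uint8),.172,(314,208,332,226))
        rep(n,(g<35).astype(np.uint8),.124,(299,205,307,232))
    else:
        o=[]
        rep(n,(g<75).astype(np.uint8),.11,(255,130,375,205))
        rep(n,(g>90).astype(np.uint8),.11,(318,153,340,170))
        rep(n,(g>90).astype(np.uint8),.12,(312,137,362,171))
```

```text
top bg [ 99 103  99] flask [112 118 116] plate [46 41 40] fence [106  95  94]
top (412, 217, 442, 252) z 0.032 center [ 0.5038 -0.2442] size [0.0431 0.0722] ang 88.93 box [[0.46700000762939453, -0.26499998569488525], [0.5389999747276306, -0.26600000262260437], [0.5400000214576721, -0.22300000488758087], [0.46799999475479126, -0.22200000286102295]]
top (415, 203, 440, 214) z 0.023 center [ 0.5683 -0.2464] size [0.0058 0.0148] ang 88.75 box [[0.5609999895095825, -0.24899999797344208], [0.5759999752044678, -0.24899999797344208], [0.5759999752044678, -0.24400000274181366], [0.5609999895095825, -0.24300000071525574]]
top (245, 183, 345, 258) z 0.11 center [0.519 0.131] size [0.202  0.2336] ang 1.25 box [[0.41499999165534973, 0.2460000067949295], [0.42100000381469727, 0.012000000104308128], [0.6230000257492065, 0.01600000075995922], [0.6169999837875366, 0.25]]
top (257, 186, 268, 253) z 0.12 center [0.5191 0.2216] size [0.0075 0.1491] ang 89.43 box [[0.4449999928474426, 0.21899999678134918], [0.593999981880188, 0.21699999272823334], [0.593999981880188, 0.22499999403953552], [0.444999992847
[... 976 characters left out ...]
15 box [[0.42100000381469727, 0.23899999260902405], [0.4269999861717224, -0.024000000208616257], [0.6299999952316284, -0.019999999552965164], [0.625, 0.24300000071525574]]
scene (318, 153, 340, 170) z 0.11 center [0.5195 0.1917] size [0.0354 0.0364] ang 42.56 box [[0.49399998784065247, 0.19300000369548798], [0.5189999938011169, 0.16599999368190765], [0.5450000166893005, 0.1899999976158142], [0.5199999809265137, 0.21699999272823334]]
scene (312, 137, 362, 171) z 0.12 center [0.5115 0.2346] size [0.1502 0.1132] ang 42.52 box [[0.4180000126361847, 0.22599999606609344], [0.49399998784065247, 0.1420000046491623], [0.6050000190734863, 0.24400000274181366], [0.5289999842643738, 0.3269999921321869]]
```

Run:
```python
from h import *
im=cv2.imread("pics/top0.png");g=cv2.cvtColor(im,cv2.COLOR_BGR2GRAY).astype(float)
def edges(rows,c0,c1,thr,rise,n=g,tr=False):
    P=[]
    for r in rows:
        l=(g[c0:c1,r] if tr else g[r,c0:c1])
        for i in range(len(l)-1):
            a,b=l[i],l[i+1]
            if (rise and a<thr<=b) or (not rise and a>thr>=b):
                x=c0+i+(thr-a)/(b-a); P.append((r,x) if tr else (x,r)); break
    return np.array(P)
def line(nm,P,z):
    W=onz("top",P,z)[:,:2]
    l=cv2.fitLine(W.astype(np.float32),cv2.DIST_HUBER,0,.001,.001).ravel()
    a=np.degrees(np.arctan2(l[1],l[0])); print(nm,"mid",np.round(W.mean(0),4),"ang",round((a+45)%180-45,2),"res",np.round(np.std((W-l[2:])@[-l[1],l[0]]),4))
line("plate left(+y)",edges(range(188,252),247,260,70,False),.11)
line("plate right(-y)",edges(range(188,252),332,345,70,True),.11)
line("plate far +x",edges(range(258,286),178,190,70,False,tr=True),.11)
line("plate far +x b",edges(range(310,335),178,190,70,False,tr=True),.11)
line("fence outer",edges(range(192,246),256,264,70,True),.12)
line("fence inner",edges(range(192,246),262,270,72,False),.12)
gg=cv2.GaussianBlur(g,(0,0),.6);g=gg
line("flask right top",edges(range(222,245),430,440,109,False),.028)
line("flask left dark/top",edges(range(222,245),416,421,85,True),.028)
line("flask left dark/bg",edges(range(222,245),413,419,80,False),.004)
line("flask back",edges(range(421,434),240,250,108,False,tr=True),.028)
line("flask front",edges(range(421,434),213,222,108,True,tr=True),.028)
print(np.round(g[200:218:1,420:434]).astype(int))
```

```text
plate left(+y) mid [0.5167 0.2457] ang 0.5 res 0.0003
plate right(-y) mid [0.5219 0.0166] ang 0.78 res 0.0013
plate far +x mid [0.6198 0.2009] ang 90.63 res 0.0003
plate far +x b mid [0.6204 0.062 ] ang 90.84 res 0.0001
fence outer mid [0.5184 0.2281] ang 0.24 res 0.0004
fence inner mid [0.5187 0.2163] ang 0.64 res 0.0004
flask right top mid [ 0.4996 -0.2659] ang -4.12 res 0.0008
flask left dark/top mid [ 0.4985 -0.2186] ang -1.97 res 0.0005
flask left dark/bg mid [ 0.5008 -0.2171] ang -3.18 res 0.0003
flask back mid [ 0.4684 -0.2429] ang 86.51 res 0.0002
flask front mid [ 0.5404 -0.2445] ang 88.52 res 0.0006
[[100 101 101 100 101 100 101 100 100 102 102 104 104 104]
 [ 99 100 102 101 100 100  98  99 100 101 101 104 103 102]
 [ 99 100 101 101 100  99  97  99 100 100 102 103 103 101]
 [102 101 101 101 100  99  99 102 101 100 101 103 103 101]
 [102 100 102 101  99  98 100 103 102  99  99 100 102 100]
 [102 100 100 100 100 101 101 102 102  99 100 101 101 101]
 [ 98  97  94  95 100 104 105 106 106 104 101 101  99  99]
 [ 98  94  85  88  96 106 112 114 112 109 102  99 100  98]
 [101  91  77  84  96 107 115 117 117 113 103  96 100 100]
 [102  91  74  84  98 109 116 118 117 112 101  92  98 101]
 [102  92  77  86 100 111 117 118 117 111 100  90  96 101]
 [103  93  79  88 102 111 116 118 117 110  99  90  96 101]
 [103  94  78  86 100 109 112 116 114 106  94  88  98 100]
 [100  94  77  81  92 100 105 108 107  97  88  87  98  99]
 [100  93  77  75  85  94 100 102 102  93  87  92  99 100]
 [ 98  90  79  81  91 101 105 107 105  98  93  96 101 100]
 [ 94  84  79  88  96 103 106 108 106 100  94  93  99 100]
 [ 98  92  88  93  95  97  98 100  99  95  90  90  96  95]]
```

Run:
```python
from h import *
c=np.array([.504,-.2425,0]);a=np.radians(-3.)
R=np.array([[np.cos(a),-np.sin(a),0],[np.sin(a),np.cos(a),0],[0,0,1]])
print("cap end top px",proj("top",c+R@[.072,0,.024]), "cap start",proj("top",c+R@[.04,0,.03]))
B=np.array([[x,y,z] for z in(0,.032) for x,y in((-.04,-.025),(.04,-.025),(.04,.025),(-.04,.025))])
out=[]
for n in("top","scene"):
    im=cv2.imread(f"pics/{n}0.png");p=proj(n,B@R.T+c)
    m=p.mean(0).astype(int)-30
    z=cv2.resize(im[m[1]:m[1]+60,m[0]:m[0]+60],(390,390),interpolation=cv2.INTER_NEAREST)
    for q in p: cv2.circle(z,tuple(((q-m+.5)*6.5).astype(int)),3,(0,0,255),1)
    for w in([.072,.014,.016],[.072,-.014,.016],[.072,0,.03]):
        q=proj(n,R@w+c)[0];cv2.circle(z,tuple(((q-m+.5)*6.5).astype(int)),3,(0,255,0),1)
    out.append(np.clip(z*1.3,0,255).astype(np.uint8))
cv2.imwrite("pics/ov.png",np.hstack(out))
```

```text
cap end top px [[427.00071574 206.86359489]] cap start [[427.18597984 217.43005513]]
```

View pics/ov.png

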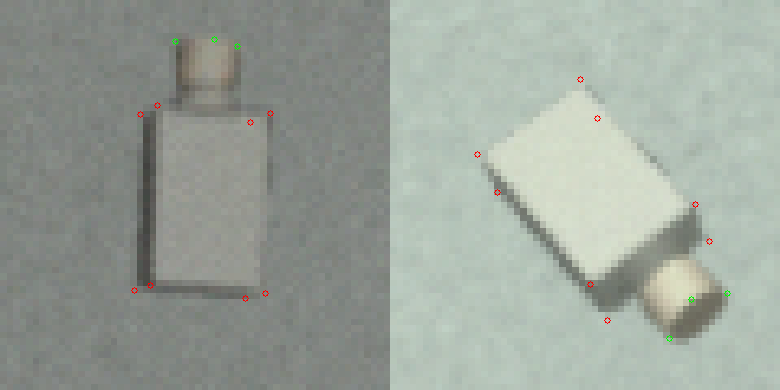

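The projected box corners match both views within about 1 to 2 mm. That puts the flask at about (0.505, -0.2425) with yaw about -2.7°. The stage is at (0.520, 0.131) with yaw about 0.65°, and the jaw is at about 0.005. Next I move above the flask.

Create d.py:
```python
# usage: d.py x y z yaw -> tool-frame shift in cm & turn needed
import sys;from h import *
from scipy.spatial.transform import Rotation as Ro
o=robot.get_obs();t=list(map(float,sys.argv[1:]))
R=Ro.from_euler("xyz",o["ee_rot"],degrees=True);G=Ro.from_euler("xyz",[180,0,t[3]],degrees=True)
print("t",round(o["time"],2),"pos",o["tool_pos"].round(4),"rot",o["ee_rot"].round(2),"F",o["force"].round(1),"gap",round(o["finger_gap"],4))
print("shift cm now-axes",(R.inv().apply(np.array(t[:3])-o["tool_pos"])*100).round(2),"goal-axes",(G.inv().apply(np.array(t[:3])-o["tool_pos"])*100).round(2),"turn",np.degrees((R.inv()*G).as_rotvec()).round(2))
```

```text
(no output)
```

Call:
{"method": "step_arm", "body": {"increments": [[0, 0, 0, 0, 0, 5.7, -1], [0, 0, 0, 0, 0, 5.7, -1], [0, 0, 0, 0, 0, 5.7, -1], [0, 0, 0, 0, 0, 5.7, -1], [-3, -2.1, 0.8, 0, 0, 0, -1], [-3, -2.1, 0.8, 0, 0, 0, -1], [-3, -2.1, 0.8, 0, 0, 0, -1], [-3, -2.1, 0.8, 0, 0, 0, -1], [-3, -2.1, 0.8, 0, 0, 0, -1], [-3, -2.1, 0.8, 0, 0, 0, -1], [-3, -2.1, 0.8, 0, 0, 0, -1], [-3, -2.1, 0.8, 0, 0, 0, -1]], "squeeze": 25}}

```text
time: 1.1
tool_pos: [0.4044, -0.379, 0.1594]
ee_rot: [179.5, 0.1, -94.8]
force: [0.5, 0.0, -0.1]
finger_gap: 0.0856
```

```bash
python3 d.py 0.505 -0.2425 0.12 -92.7
```

```text
t 1.1 pos [ 0.4044 -0.379   0.1594] rot [ 1.7953e+02  1.0000e-01 -9.4850e+01] F [ 0.5  0.  -0.1] gap 0.0856
shift cm now-axes [-14.45  -8.9    3.89] goal-axes [-14.11  -9.4    3.94] turn [ 0.47  0.11 -2.15]
```

Call:
{"method": "step_arm", "body": {"increments": [[-2.8, -1.8, 0.7, 0.2, 0, -1, -1], [-2.8, -1.8, 0.7, 0.2, 0, -1, -1], [-2.8, -1.8, 0.7, 0, 0, 0, -1], [-2.8, -1.8, 0.7, 0, 0, 0, -1], [-1.6, -1.1, 0.5, 0, 0, 0, -1], [0, 0, 0, 0, 0, 0, -1], [0, 0, 0, 0, 0, 0, -1]]}}

```text
time: 1.68
tool_pos: [0.5015, -0.2381, 0.1211]
ee_rot: [179.8, 0.4, -92.0]
force: [0.1, -0.3, 1.2]
finger_gap: 0.0851
```

```bash
python3 d.py 0.505 -0.2425 0.05 -92.7
python3 - <<'E'
from h import *
a=[]
for n in("top","scene"):
    im=robot.snapshot(n); x,y=(430,232) if n=="top" else (215,265)
    a.append(cv2.resize(im[y-45:y+45,x-45:x+45],(395,395),interpolation=cv2.INTER_CUBIC))
cv2.imwrite("pics/a1.png",np.clip(np.hstack(a)*1.4,0,255).astype(np.uint8))
E
```

```text
t 1.68 pos [ 0.5015 -0.2381  0.1211] rot [179.76   0.45 -91.97] F [ 0.1 -0.3  1.2] gap 0.0851
shift cm now-axes [ 0.48 -0.4   7.11] goal-axes [ 0.42 -0.37  7.11] turn [0.25 0.45 0.73]
```

View pics/a1.png

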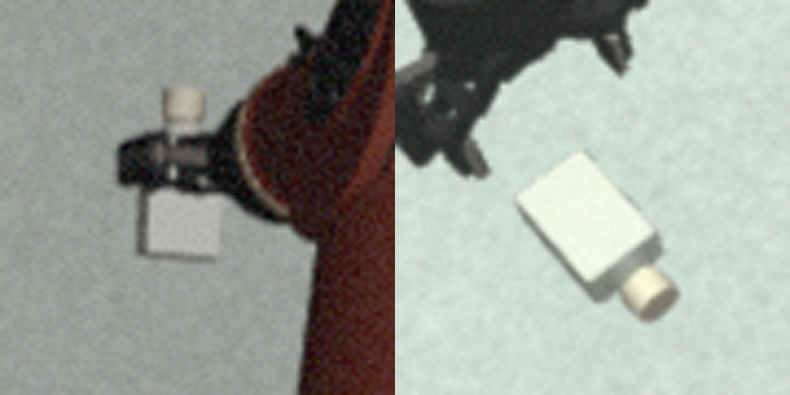

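The open gripper is above the flask and its fingers straddle the body, allowing for parallax. Next I descend.

Call:
{"method": "step_arm", "body": {"increments": [[0.2, -0.2, 1.5, 0.2, 0.3, 0.7, -1], [0.2, -0.2, 1.5, 0, 0.1, 0, -1], [0.1, 0, 1.5, 0, 0, 0, -1], [0, 0, 1.5, 0, 0, 0, -1], [0, 0, 1, 0, 0, 0, -1], [0, 0, 0, 0, 0, 0, -1], [0, 0, 0, 0, 0, 0, -1]]}}

```text
time: 2.37
tool_pos: [0.5007, -0.2568, 0.0516]
ee_rot: [-179.9, -0.3, -93.7]
force: [0.4, -1.4, 1.0]
finger_gap: 0.0856
```

```bash
python3 d.py 0.505 -0.2425 0.006 -92.7
```

```text
t 2.37 pos [ 0.5007 -0.2568  0.0516] rot [-179.87   -0.34  -93.73] F [ 0.4 -1.4  1. ] gap 0.0856
shift cm now-axes [-1.48 -0.33  4.55] goal-axes [-1.45 -0.37  4.56] turn [-0.12 -0.34 -1.03]
```

Call:
{"method": "step_arm", "body": {"increments": [[-0.7, -0.2, 0, 0, -0.2, -0.5, -1], [-0.7, -0.2, 0, 0, -0.1, -0.5, -1], [0, 0, 0, 0, 0, 0, -1], [0, 0, 0, 0, 0, 0, -1]]}}

```text
time: 2.7
tool_pos: [0.5068, -0.2432, 0.0543]
ee_rot: [-179.7, -0.1, -92.7]
force: [-0.4, -0.3, -0.4]
finger_gap: 0.0849
```

```bash
python3 d.py 0.505 -0.2425 0.006 -92.7
```

```text
t 2.7 pos [ 0.5068 -0.2432  0.0543] rot [-1.7971e+02 -9.0000e-02 -9.2730e+01] F [-0.4 -0.3 -0.4] gap 0.0849
shift cm now-axes [-0.07  0.2   4.83] goal-axes [-0.07  0.18  4.83] turn [-0.29 -0.09 -0.03]
```

Call:
{"method": "step_arm", "body": {"increments": [[0, 0.1, 0.9, -0.2, 0, 0, -1], [0, 0.1, 0.9, 0, 0, 0, -1], [0, 0, 0.9, 0, 0, 0, -1], [0, 0, 0.9, 0, 0, 0, -1], [0, 0, 0.7, 0, 0, 0, -1], [0, 0, 0.3, 0, 0, 0, -1], [0, 0, 0, 0, 0, 0, -1], [0, 0, 0, 0, 0, 0, -1]]}}

```text
time: 3.37
tool_pos: [0.5044, -0.2426, 0.0028]
ee_rot: [-180.0, -0.1, -92.7]
force: [-0.5, -0.4, -0.3]
finger_gap: 0.0851
```

```bash
python3 d.py 0.505 -0.2425 0.007 -92.7
```

```text
t 3.37 pos [ 0.5044 -0.2426  0.0028] rot [-1.7997e+02 -7.0000e-02 -9.2660e+01] F [-0.5 -0.4 -0.3] gap 0.0851
shift cm now-axes [-0.01 -0.05 -0.42] goal-axes [-0.01 -0.05 -0.42] turn [-0.03 -0.07  0.04]
```

Call:
{"method": "step_arm", "body": {"increments": [[0, 0, -0.4, 0, 0, 0, -1], [0, 0, 0, 0, 0, 0, -0.6], [0, 0, 0, 0, 0, 0, -0.3], [0, 0, 0, 0, 0, 0, -0.1], [0, 0, 0, 0, 0, 0, 0.2], [0, 0, 0, 0, 0, 0, 0.2], [0, 0, 0, 0, 0, 0, 0.2], [0, 0, 0, 0, 0, 0, 0.2], [0, 0, 0, 0, 0, 0, 0.2]], "squeeze": 25}}

```text
time: 4.12
tool_pos: [0.5052, -0.2431, 0.0087]
ee_rot: [-179.9, -0.1, -92.7]
force: [0.2, -0.0, -1.2]
finger_gap: 0.0494
```

```bash
python3 d.py 0.505 -0.2425 0.007 -92.7
```

```text
t 4.12 pos [ 0.5052 -0.2431  0.0087] rot [-1.7986e+02 -1.3000e-01 -9.2680e+01] F [ 0.2 -0.  -1.2] gap 0.0494
shift cm now-axes [-0.06  0.03  0.17] goal-axes [-0.06  0.03  0.17] turn [-0.14 -0.13  0.02]
```

Call:
{"method": "step_arm", "body": {"increments": [[0, 0, -0.5, 0, 0, 0, 0.3], [0, 0, -1, 0, 0, 0, 0.3], [0, 0, -2, 0, 0, 0, 0.3], [0, 0, -3, 0, 0, 0, 0.3], [0, 0, -3, 0, 0, 0, 0.3], [0, 0, -3, 0, 0, 0, 0.3], [0, 0, -3, 0, 0, 0, 0.3], [0, 0, -3, 0, 0, 0, 0.3], [0, 0, -2, 0, 0, 0, 0.3], [0, 0, -1, 0, 0, 0, 0.3], [0, 0, 0, 0, 0, 0, 0.3]]}}

```text
time: 5.03
tool_pos: [0.5027, -0.241, 0.2403]
ee_rot: [-179.9, -0.1, -92.6]
force: [-0.7, 0.4, -1.5]
finger_gap: 0.0497
```

```bash
python3 d.py 0.5195 0.166 0.24 -89.35
```

```text
t 5.03 pos [ 0.5027 -0.241   0.2403] rot [-1.7987e+02 -8.0000e-02 -9.2600e+01] F [-0.7  0.4 -1.5] gap 0.0497
shift cm now-axes [-4.073e+01  1.700e-01 -2.000e-02] goal-axes [-4.068e+01 -2.140e+00  3.000e-02] turn [-0.13 -0.09 -3.25]
```

Call:
{"method": "step_arm", "body": {"increments": [[-1, 0, 0, 0, 0, -1, 0.3], [-2.5, 0, 0, 0, 0, -1, 0.3], [-3, -0.2, 0, 0, 0, -1.2, 0.3], [-3, -0.2, 0, 0, 0, 0, 0.3], [-3, -0.2, 0, 0, 0, 0, 0.3], [-3, -0.2, 0, 0, 0, 0, 0.3], [-3, -0.2, 0, 0, 0, 0, 0.3], [-3, -0.2, 0, 0, 0, 0, 0.3], [-3, -0.2, 0, 0, 0, 0, 0.3], [-3, -0.2, 0, 0, 0, 0, 0.3], [-2, -0.2, 0, 0, 0, 0, 0.3], [-1, 0, 0, 0, 0, 0, 0.3]]}}

```text
time: 6.03
tool_pos: [0.5062, 0.0823, 0.2205]
ee_rot: [178.6, 0.1, -88.8]
force: [-0.2, 0.1, -1.4]
finger_gap: 0.0493
```

```bash
python3 d.py 0.5195 0.166 0.24 -89.35
```

```text
t 6.03 pos [0.5062 0.0823 0.2205] rot [ 1.7857e+02  9.0000e-02 -8.8810e+01] F [-0.2  0.1 -1.4] gap 0.0493
shift cm now-axes [-8.34 -1.46 -1.97] goal-axes [-8.35 -1.43 -1.95] turn [1.43 0.08 0.54]
```

Call:
{"method": "step_arm", "body": {"increments": [[-1, -0.3, -0.8, 0.4, 0, 0.3, 0.3], [-2, -0.3, -0.6, 0.4, 0, 0.2, 0.3], [-2, -0.3, -0.4, 0.3, 0, 0, 0.3], [-1.6, -0.3, 0, 0.3, 0, 0, 0.3], [-0.8, -0.1, 0, 0, 0, 0, 0.3], [0, 0, 0, 0, 0, 0, 0.3], [0, 0, 0, 0, 0, 0, 0.3], [0, 0, 0, 0, 0, 0, 0.3]]}}

```text
time: 6.7
tool_pos: [0.5115, 0.16, 0.2285]
ee_rot: [179.0, -0.1, -88.8]
force: [0.5, -0.5, 0.0]
finger_gap: 0.0495
```

```bash
python3 d.py 0.5195 0.166 0.16 -89.35
```

```text
t 6.7 pos [0.5115 0.16   0.2285] rot [ 1.7902e+02 -1.0000e-01 -8.8850e+01] F [ 0.5 -0.5  0. ] gap 0.0495
shift cm now-axes [-0.59 -0.92  6.84] goal-axes [-0.59 -0.8   6.85] turn [ 0.98 -0.1   0.5 ]
```

Call:
{"method": "step_arm", "body": {"increments": [[-0.2, -0.4, 1, 0.4, 0, 0.3, 0.3], [-0.2, -0.3, 1.5, 0.4, 0, 0.2, 0.3], [-0.2, -0.2, 1.5, 0.2, 0, 0, 0.3], [0, 0, 1.2, 0, 0, 0, 0.3], [0, 0, 0.7, 0, 0, 0, 0.3], [0, 0, 0, 0, 0, 0, 0.3], [0, 0, 0, 0, 0, 0, 0.3], [0, 0, 0, 0, 0, 0, 0.3]]}}

```text
time: 7.37
tool_pos: [0.5209, 0.1565, 0.166]
ee_rot: [179.9, -0.3, -90.0]
force: [0.1, 0.3, -1.6]
finger_gap: 0.0494
```

```bash
python3 d.py 0.5195 0.166 0.119 -89.35
python3 - <<'E'
from h import *
a=[]
for n in("top","scene"):
    im=robot.snapshot(n); x,y=(300,220) if n=="top" else (318,165)
    a.append(cv2.resize(im[y-65:y+65,x-65:x+65],(395,395),interpolation=cv2.INTER_CUBIC))
cv2.imwrite("pics/a2.png",np.clip(np.hstack(a)*1.7,0,255).astype(np.uint8))
E
```

```text
t 7.37 pos [0.5209 0.1565 0.166 ] rot [179.94  -0.34 -89.97] F [ 0.1  0.3 -1.6] gap 0.0494
shift cm now-axes [-0.98  0.14  4.7 ] goal-axes [-0.95  0.13  4.7 ] turn [ 0.06 -0.34 -0.62]
```

View pics/a2.png

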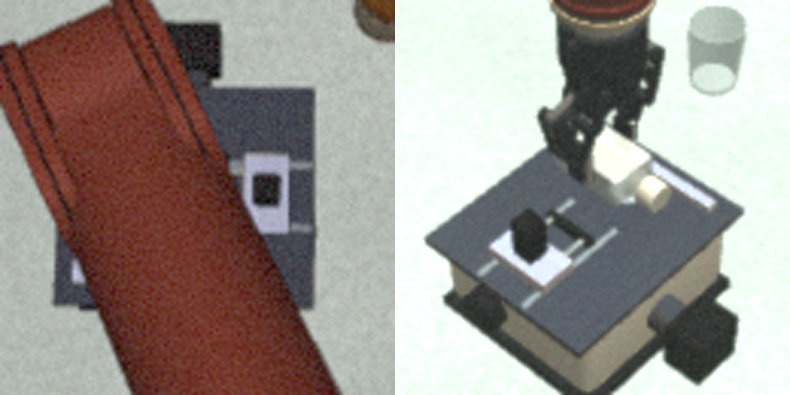

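The flask is held level over the stage, between jaw and fence. The arm hides it in the top view. I'll centre it and lower.

Call:
{"method": "step_arm", "body": {"increments": [[-0.4, 0.1, 0.7, 0, -0.2, -0.3, 0.3], [-0.4, 0, 0.8, 0, -0.1, -0.3, 0.3], [-0.1, 0, 0.8, 0, 0, 0, 0.3], [0, 0, 0.7, 0, 0, 0, 0.3], [0, 0, 0.4, 0, 0, 0, 0.3], [0, 0, 0, 0, 0, 0, 0.3], [0, 0, 0, 0, 0, 0, 0.3], [0, 0, 0, 0, 0, 0, 0.3]]}}

```text
time: 8.13
tool_pos: [0.5202, 0.1676, 0.1294]
ee_rot: [-179.9, 0.0, -89.2]
force: [-0.1, 0.8, -2.1]
finger_gap: 0.0491
```

```bash
python3 d.py 0.5195 0.166 0.119 -89.35
```

```text
t 8.13 pos [0.5202 0.1676 0.1294] rot [-1.7995e+02  4.0000e-02 -8.9220e+01] F [-0.1  0.8 -2.1] gap 0.0491
shift cm now-axes [0.16 0.08 1.04] goal-axes [0.16 0.07 1.04] turn [-0.05  0.04  0.13]
```

Call:
{"method": "step_arm", "body": {"increments": [[0.1, 0, 0.2, 0, 0, 0, 0.3], [0, 0, 0.2, 0, 0, 0, 0.3], [0, 0, 0.2, 0, 0, 0, 0.3], [0, 0, 0.1, 0, 0, 0, 0.3], [0, 0, 0, 0, 0, 0, 0.3], [0, 0, 0, 0, 0, 0, 0.3]]}}

```text
time: 8.63
tool_pos: [0.521, 0.1663, 0.1226]
ee_rot: [-179.9, 0.0, -89.3]
force: [0.1, 0.7, -0.9]
finger_gap: 0.049
```

```bash
python3 d.py 0.5195 0.166 0.119 -89.35
```

```text
t 8.63 pos [0.521  0.1663 0.1226] rot [-1.7985e+02  4.0000e-02 -8.9260e+01] F [ 0.1  0.7 -0.9] gap 0.049
shift cm now-axes [0.03 0.15 0.36] goal-axes [0.03 0.15 0.36] turn [-0.15  0.04  0.09]
```

Call:
{"method": "step_arm", "body": {"increments": [[0, 0, 0.1, 0, 0, 0, 0.3], [0, 0, 0.1, 0, 0, 0, 0.3], [0, 0, 0, 0, 0, 0, 0.3]]}}

```text
time: 8.88
tool_pos: [0.5211, 0.1664, 0.1207]
ee_rot: [-179.8, 0.0, -89.3]
force: [-0.6, 1.3, -1.8]
finger_gap: 0.0495
```

Call:
{"method": "step_arm", "body": {"increments": [[0, 0, 0.1, 0, 0, 0, 0.3], [0, 0, 0, 0, 0, 0, 0.3]]}}

```text
time: 9.05
tool_pos: [0.5211, 0.1664, 0.1196]
ee_rot: [-179.8, 0.0, -89.3]
force: [-0.3, 0.0, -1.9]
finger_gap: 0.0492
```

Call:
{"method": "step_arm", "body": {"increments": [[0, 0, 0.1, 0, 0, 0, 0.3], [0, 0, 0, 0, 0, 0, 0.3]]}}

```text
time: 9.22
tool_pos: [0.5212, 0.1664, 0.1185]
ee_rot: [-179.8, 0.1, -89.3]
force: [0.3, 0.3, -1.2]
finger_gap: 0.0497
```

Call:
{"method": "step_arm", "body": {"increments": [[0, 0, 0.1, 0, 0, 0, 0.3], [0, 0, 0, 0, 0, 0, 0.3]]}}

```text
time: 9.38
tool_pos: [0.5214, 0.1665, 0.1187]
ee_rot: [-179.8, 0.0, -89.3]
force: [-0.0, 0.1, -1.4]
finger_gap: 0.0493
```

Call:
{"method": "step_arm", "body": {"increments": [[0, 0, 0.15, 0, 0, 0, 0.3], [0, 0, 0, 0, 0, 0, 0.3]]}}

```text
time: 9.55
tool_pos: [0.5218, 0.1667, 0.1186]
ee_rot: [-179.7, 0.0, -89.2]
force: [-0.0, -0.4, -1.3]
finger_gap: 0.0495
```

Call:
{"method": "step_arm", "body": {"increments": [[0, 0, 0.15, 0, 0, 0, 0.3]]}}

```text
time: 9.63
tool_pos: [0.5221, 0.1669, 0.1182]
ee_rot: [-179.7, 0.0, -89.3]
force: [-8.9, -2.7, 24.5]
finger_gap: 0.0493
```

Contact with the stage shows as an upward force. I'll relax, then open partway.

Call:
{"method": "step_arm", "body": {"increments": [[0, 0, 0, 0, 0, 0, 0.3], [0, 0, 0, 0, 0, 0, -0.2], [0, 0, 0, 0, 0, 0, -0.3], [0, 0, 0, 0, 0, 0, -0.4], [0, 0, 0, 0, 0, 0, -0.4], [0, 0, 0, 0, 0, 0, -0.4]]}}

```text
time: 10.13
tool_pos: [0.5224, 0.167, 0.1178]
ee_rot: [-179.6, 0.0, -89.3]
force: [-0.0, 0.1, -0.2]
finger_gap: 0.0596
```

Run:
```python
from h import *
print(robot.get_obs()["force"],robot.get_obs()["ee_rot"])
im=robot.snapshot("scene"); x,y=318,165
cv2.imwrite("pics/a3.png",np.clip(cv2.resize(im[y-65:y+65,x-65:x+65],(590,590),interpolation=cv2.INTER_CUBIC)*1.7,0,255).astype(np.uint8))
```

```text
[-0.03340297  0.11548155 -0.20366644] [-1.79622232e+02  3.94008121e-02 -8.92562217e+01]
```

View pics/a3.png

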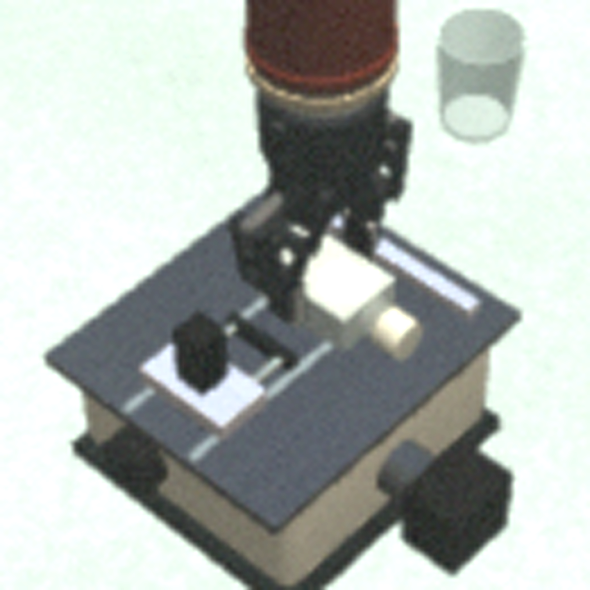

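The flask rests on the stage and the fingers are open at about 60 mm. They are clear of the pad and fence. Next I lift straight up.

Call:
{"method": "step_arm", "body": {"increments": [[0, 0, -0.5, 0, 0, 0, -0.4], [0, 0, -1, 0, 0, 0, -0.4], [0, 0, -2, 0, 0, 0, -0.4], [0, 0, -2, 0, 0, 0, -0.4], [0, 0, -3, 0, 0, 0, -0.4], [0, 0, -3, 0, 0, 0, -0.4], [0, 0, -1, 0, 0, 0, -0.4], [0, 0, 0, 0, 0, 0, -0.4], [2, -2, 0, 0, 0, 0, -0.4], [3, -2, 0, 0, 0, 0, -0.4], [3, 0, 0, 0, 0, 0, -0.4], [2, 0, 0, 0, 0, 0, -0.4]]}}

```text
time: 11.18
tool_pos: [0.5624, 0.0718, 0.2527]
ee_rot: [-179.6, 0.2, -88.5]
force: [0.3, 0.1, 0.3]
finger_gap: 0.0599
```

Call:
{"method": "step_arm", "body": {"increments": [[0, 0, 0, 0, 0, 0, -0.4], [0, 0, 0, 0, 0, 0, -0.4]]}}

```text
time: 11.35
tool_pos: [0.5624, 0.0656, 0.2506]
ee_rot: [-179.7, 0.1, -88.9]
force: [-0.7, 1.4, 0.5]
finger_gap: 0.0599
```

```bash
python3 d.py 0.519 0.061 0.25 -89.35;python3 - <<'E'
from h import *
a=[]
for n in("top","scene"):
    im=robot.snapshot(n);cv2.imwrite(f"pics/{n}2.png",im); x,y=(300,220) if n=="top" else (318,165)
    a.append(cv2.resize(im[y-65:y+65,x-65:x+65],(395,395),interpolation=cv2.INTER_CUBIC))
cv2.imwrite("pics/a4.png",np.clip(np.hstack(a)*1.5,0,255).astype(np.uint8))
E
```

```text
t 11.35 pos [0.5624 0.0656 0.2506] rot [-1.797e+02  1.200e-01 -8.891e+01] F [-0.7  1.4  0.5] gap 0.0599
shift cm now-axes [0.37 4.35 0.04] goal-axes [0.41 4.35 0.06] turn [-0.3   0.12  0.44]
```

View pics/a4.png

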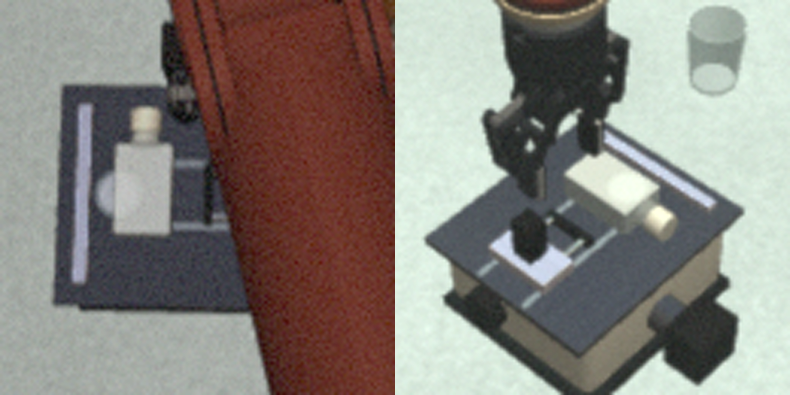

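The flask lies flat, lined up with the window along the fence. I'll measure it and refine the jaw grip position from both views.

Run:
```python
from h import *
im=cv2.imread("pics/top2.png");g=cv2.GaussianBlur(cv2.cvtColor(im,cv2.COLOR_BGR2GRAY),(0,0),.6)
k=np.zeros_like(g);k[202:235,272:293]=(g[202:235,272:293]>85)
# flask top: brighter yellowish vs bluish window
hb=im[...,0].astype(int)-im[...,2]; print(im[215,282],im[220,268],im[218,262])
k[(cv2.GaussianBlur(hb.astype(np.float32),(0,0),.8)>4)]=0
c=max(cv2.findContours(k,cv2.RETR_EXTERNAL,cv2.CHAIN_APPROX_NONE)[0],key=cv2.contourArea)
r=cv2.minAreaRect(onz("top",c.reshape(-1,2),.140)[:,:2].astype(np.float32)); print("flask",r)
# grip block top: initial top picture, dark blob; height .172
im=cv2.imread("pics/top0.png");g=cv2.GaussianBlur(cv2.cvtColor(im,cv2.COLOR_BGR2GRAY),(0,0),.5)
k=np.zeros_like(g);k[205:228,312:335]=g[205:228,312:335]<55
c=max(cv2.findContours(k,cv2.RETR_EXTERNAL,cv2.CHAIN_APPROX_NONE)[0],key=cv2.contourArea)
print("blob px",cv2.boundingRect(c)); M=cv2.moments(k,True);u=(M["m10"]/M["m00"],M["m01"]/M["m00"])
print([onz("top",u,z).round(4) for z in(.15,.165,.172)])
for y in (.056,.058,.060,.062):
  X=[[.5195+dx,y+dy,z] for z in(.128,.172) for dx in(-.012,.012) for dy in(-.012,.012)]
  for n in("top","scene"): print(y,n,proj(n,X).round(1).tolist())
im=cv2.imread("pics/scene2.png");g=cv2.cvtColor(im,cv2.COLOR_BGR2GRAY)
k=np.zeros_like(g);k[160:195,283:310]=g[160:195,283:310]<38
n,l,st,ce=cv2.connectedComponentsWithStats(k);print(st,ce)
```

```text
[118 119 120] [117 109 110] [122 107 109]
flask ((0.5224034190177917, 0.16746968030929565), (0.07726573944091797, 0.05021411180496216), 1.2798073291778564)
blob px (318, 212, 9, 11)
[array([[0.5226, 0.0536, 0.15  ]]), array([[0.5206, 0.0538, 0.165 ]]), array([[0.5196, 0.0539, 0.172 ]])]
0.056 top [[328.0, 223.6], [318.9, 223.4], [328.1, 214.7], [319.1, 214.5], [328.4, 221.6], [319.0, 221.4], [328.6, 212.3], [319.2, 212.1]]
0.056 scene [[289.7, 183.5], [295.9, 178.7], [295.8, 188.1], [302.0, 183.2], [288.5, 172.8], [294.9, 167.9], [294.8, 177.4], [301.2, 172.4]]
0.058 top [[327.2, 223.6], [318.2, 223.4], [327.4, 214.7], [318.4, 214.5], [327.6, 221.6], [318.2, 221.3], [327.8, 212.3], [318.4, 212.1]]
0.058 scene [[290.2, 183.1], [296.4, 178.3], [296.3, 187.7], [302.5, 182.7], [289.0, 172.4], [295.5, 167.5], [295.4, 177.0], [301.8, 172.0]]
0.06 top [[326.5, 223.6], [317.4, 223.4], [326.6, 214.7], [317.6, 214.5], [326.8, 221.5], [317.4, 221.3], [327.0, 212.2], [317.6, 212.0]]
0.06 scene [[290.7, 182.7], [296.9, 177.9], [296.8, 187.3], [303.0, 182.3], [289.6, 172.0], [296.0, 167.1], [295.9, 176.6], [302.3, 171.6]]
0.062 top [[325.7, 223.6], [316.7, 223.4], [325.9, 214.6], [316.9, 214.4], [326.0, 221.5], [316.7, 221.3], [326.2, 212.2], [316.9, 212.0]]
0.062 scene [[291.2, 182.3], [297.4, 177.5], [297.4, 186.8], [303.5, 181.9], [290.1, 171.6], [296.5, 166.7], [296.5, 176.2], [302.8, 171.2]]
[[     0      0    640    400 255822]
 [   294    160      6      5     21]
 [   291    169     12     17    140]
 [   305    170      5      7     17]] [[319.51511989 199.51725028]
 [296.66666667 161.76190476]
 [296.77857143 176.85714286]
 [307.29411765 173.        ]]
```

Call:
{"method": "step_arm", "body": {"increments": [[0.2, 1.3, 0.2, -0.2, 0, 0.3, -0.3], [0.2, 1.3, 0.4, -0.1, 0, 0.1, -0.3], [0.1, 1, 0.6, 0, 0, 0, -0.3], [0, 0.5, 0.6, 0, 0, 0, -0.3], [0, 0.2, 0.4, 0, 0, 0, -0.3], [0, 0, 0, 0, 0, 0, -0.3], [0, 0, 0, 0, 0, 0, -0.3], [0, 0, 0, 0, 0, 0, -0.3]]}}

```text
time: 12.12
tool_pos: [0.5168, 0.0693, 0.2262]
ee_rot: [179.9, 0.2, -88.6]
force: [1.0, -0.7, 1.2]
finger_gap: 0.0553
```

```bash
python3 d.py 0.5195 0.060 0.138 -89.35
```

```text
t 12.12 pos [0.5168 0.0693 0.2262] rot [179.94   0.24 -88.56] F [ 1.  -0.7  1.2] gap 0.0553
shift cm now-axes [ 0.97 -0.25  8.82] goal-axes [ 0.93 -0.26  8.82] turn [0.06 0.24 0.79]
```

Call:
{"method": "step_arm", "body": {"increments": [[0.4, -0.1, 0.5, 0, 0.2, 0.4, -0.3], [0.4, -0.1, 0.7, 0, 0, 0.3, -0.3], [0.1, 0, 0.7, 0, 0, 0, -0.3], [0, 0, 0.7, 0, 0, 0, -0.3], [0, 0, 0, 0, 0, 0, -0.3], [0, 0, 0, 0, 0, 0, -0.3], [0, 0, 0, 0, 0, 0, -0.3]]}}

```text
time: 12.7
tool_pos: [0.5203, 0.0592, 0.1967]
ee_rot: [179.9, 0.1, -89.4]
force: [0.1, 1.4, -0.2]
finger_gap: 0.0553
```

```bash
python3 d.py 0.5195 0.060 0.138 -89.35;python3 - <<'E'
from h import *
im=robot.snapshot("scene"); x,y=318,165
cv2.imwrite("pics/a5.png",np.clip(cv2.resize(im[y-65:y+65,x-65:x+65],(590,590),interpolation=cv2.INTER_CUBIC)*1.7,0,255).astype(np.uint8))
E
```

```text
t 12.7 pos [0.5203 0.0592 0.1967] rot [ 1.799e+02  6.000e-02 -8.938e+01] F [ 0.1  1.4 -0.2] gap 0.0553
shift cm now-axes [-0.08  0.07  5.87] goal-axes [-0.08  0.08  5.87] turn [ 0.1   0.06 -0.03]
```

View pics/a5.png

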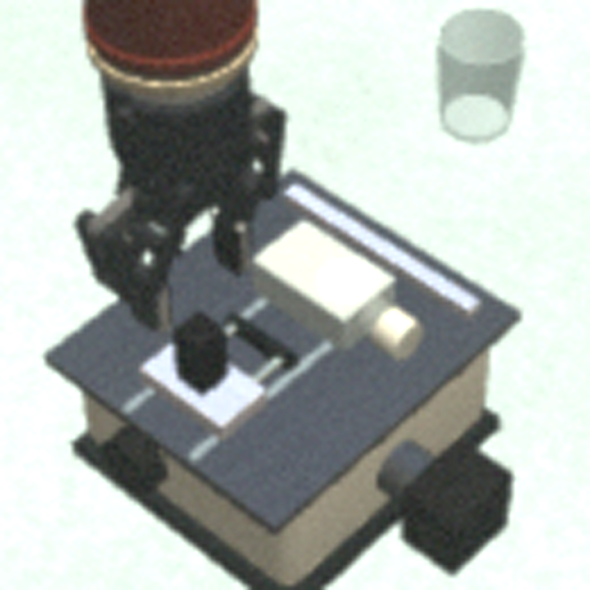

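The open fingers straddle the grip block, above it and clear of the flask. Next I lower around the block.

Call:
{"method": "step_arm", "body": {"increments": [[-0.1, 0.1, 0.7, 0, 0, 0, -0.3], [0, 0, 0.9, 0, 0, 0, -0.3], [0, 0, 0.9, 0, 0, 0, -0.3], [0, 0, 0.9, 0, 0, 0, -0.3], [0, 0, 0.9, 0, 0, 0, -0.3], [0, 0, 0.6, 0, 0, 0, -0.3], [0, 0, 0.2, 0, 0, 0, -0.3], [0, 0, 0, 0, 0, 0, -0.3], [0, 0, 0, 0, 0, 0, -0.3]]}}

```text
time: 13.5
tool_pos: [0.5187, 0.0608, 0.1398]
ee_rot: [179.9, 0.1, -89.3]
force: [-0.5, -0.6, 0.8]
finger_gap: 0.0554
```

```bash
python3 d.py 0.5195 0.060 0.138 -89.35
```

```text
t 13.5 pos [0.5187 0.0608 0.1398] rot [ 1.7986e+02  7.0000e-02 -8.9340e+01] F [-0.5 -0.6  0.8] gap 0.0554
shift cm now-axes [ 0.08 -0.08  0.18] goal-axes [ 0.08 -0.08  0.18] turn [0.14 0.07 0.01]
```

Call:
{"method": "step_arm", "body": {"increments": [[0, 0, 0, 0, 0, 0, 0], [0, 0, 0, 0, 0, 0, 0.3], [0, 0, 0, 0, 0, 0, 0.5], [0, 0, 0, 0, 0, 0, 0.7], [0, 0, 0, 0, 0, 0, 0.7], [0, 0, 0, 0, 0, 0, 0.7], [0, 0, 0, 0, 0, 0, 0.7]], "squeeze": 25}}

```text
time: 14.08
tool_pos: [0.5191, 0.0604, 0.1407]
ee_rot: [179.9, 0.1, -89.4]
force: [1.3, -0.4, -3.2]
finger_gap: 0.0238
```

```bash
python3 d.py 0.5188 0.105 0.140 -89.35
```

```text
t 14.08 pos [0.5191 0.0604 0.1407] rot [ 1.7993e+02  6.0000e-02 -8.9390e+01] F [ 1.3 -0.4 -3.2] gap 0.0238
shift cm now-axes [-4.46 -0.01  0.07] goal-axes [-4.46 -0.02  0.07] turn [ 0.07  0.06 -0.04]
```

Call:
{"method": "step_arm", "body": {"increments": [[-0.3, 0, 0, 0, 0, 0, 0.7], [-0.4, 0, 0, 0, 0, 0, 0.7], [-0.4, 0, 0, 0, 0, 0, 0.7], [-0.4, 0, 0, 0, 0, 0, 0.7], [-0.4, 0, 0, 0, 0, 0, 0.7], [-0.4, 0, 0, 0, 0, 0, 0.7]]}}

```text
time: 14.58
tool_pos: [0.5191, 0.0696, 0.1406]
ee_rot: [179.8, -0.9, -90.0]
force: [-0.9, -9.7, 0.2]
finger_gap: 0.0236
```

```bash
python3 d.py 0.5186 0.105 0.140 -89.35
```

```text
t 14.58 pos [0.5191 0.0696 0.1406] rot [179.79  -0.88 -90.04] F [-0.9 -9.7  0.2] gap 0.0236
shift cm now-axes [-3.54  0.05  0.01] goal-axes [-3.54  0.01  0.06] turn [ 0.21 -0.88 -0.69]
```

Call:
{"method": "step_arm", "body": {"increments": [[-0.5, 0, 0, 0, -0.3, -0.2, 0.7], [-0.5, 0, 0, 0, -0.3, -0.2, 0.7], [-0.5, 0, 0, 0, -0.2, -0.1, 0.7], [-0.5, 0, 0, 0, -0.2, -0.1, 0.7], [-0.5, 0, 0, 0, -0.2, -0.1, 0.7], [-0.5, 0, 0, 0, -0.2, -0.1, 0.7], [-0.5, 0, 0, 0, -0.2, -0.1, 0.7], [-0.4, 0, 0, 0, -0.2, -0.1, 0.7]]}}

```text
time: 15.25
tool_pos: [0.5189, 0.0891, 0.1406]
ee_rot: [179.5, -0.4, -89.9]
force: [-2.5, -10.1, 1.4]
finger_gap: 0.0238
```

```bash
python3 d.py 0.5186 0.105 0.140 -89.35
```

```text
t 15.25 pos [0.5189 0.0891 0.1406] rot [179.52  -0.42 -89.92] F [ -2.5 -10.1   1.4] gap 0.0238
shift cm now-axes [-1.59  0.03  0.05] goal-axes [-1.59  0.01  0.06] turn [ 0.48 -0.42 -0.57]
```

Pad should be at the flask now. I'll keep going slowly.

Call:
{"method": "step_arm", "body": {"increments": [[-0.4, 0, 0, 0, -0.3, -0.2, 0.7], [-0.4, 0, 0, 0, -0.3, -0.2, 0.7], [-0.4, 0, 0, 0.1, -0.2, -0.1, 0.7], [-0.4, 0, 0, 0.1, -0.2, -0.1, 0.7], [-0.4, 0, 0, 0.1, -0.2, -0.1, 0.7], [-0.4, 0, 0, 0, -0.2, -0.1, 0.7], [-0.4, 0, 0, 0, -0.2, -0.1, 0.7]]}}

```text
time: 15.83
tool_pos: [0.5189, 0.0972, 0.1406]
ee_rot: [179.6, -0.2, -89.8]
force: [-1.8, -9.8, 1.8]
finger_gap: 0.0233
```

```bash
python3 d.py 0.5186 0.112 0.140 -89.35;python3 - <<'E'
from h import *
im=robot.snapshot("scene"); x,y=318,165
cv2.imwrite("pics/a6.png",np.clip(cv2.resize(im[y-65:y+65,x-65:x+65],(590,590),interpolation=cv2.INTER_CUBIC)*1.7,0,255).astype(np.uint8))
E
```

```text
t 15.83 pos [0.5189 0.0972 0.1406] rot [179.6   -0.23 -89.84] F [-1.8 -9.8  1.8] gap 0.0233
shift cm now-axes [-1.48  0.02  0.05] goal-axes [-1.48  0.01  0.06] turn [ 0.41 -0.23 -0.49]
```

View pics/a6.png

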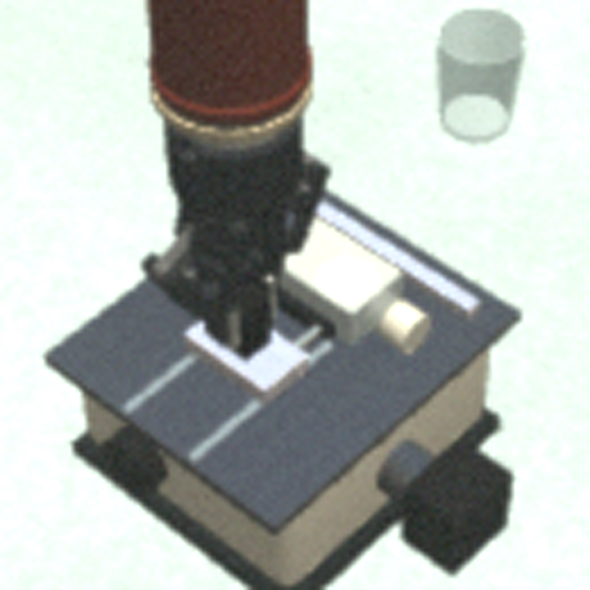

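The pad is flush on the flask's long side and the flask slides flat. A strip of stage is still visible before the fence.

Call:
{"method": "step_arm", "body": {"increments": [[-0.4, 0, 0, 0, -0.3, -0.2, 0.7], [-0.4, 0, 0, 0, -0.3, -0.2, 0.7], [-0.4, 0, 0, 0.1, -0.2, -0.2, 0.7], [-0.4, 0, 0, 0.1, -0.2, -0.2, 0.7], [-0.4, 0, 0, 0.1, -0.2, -0.2, 0.7], [-0.4, 0, 0, 0, -0.2, -0.1, 0.7], [-0.4, 0, 0, 0, -0.2, -0.1, 0.7], [-0.4, 0, 0, 0, -0.2, -0.1, 0.7]]}}

```text
time: 16.55
tool_pos: [0.5188, 0.1048, 0.1406]
ee_rot: [179.6, -0.1, -89.7]
force: [-1.3, -10.6, 1.8]
finger_gap: 0.0239
```

Call:
{"method": "step_arm", "body": {"increments": [[-0.4, 0, 0, 0.1, -0.2, -0.1, 0.7], [-0.4, 0, 0, 0.1, -0.2, -0.1, 0.7], [-0.4, 0, 0, 0.1, -0.2, -0.1, 0.7]]}}

```text
time: 16.8
tool_pos: [0.5188, 0.1075, 0.1405]
ee_rot: [179.8, -0.2, -89.8]
force: [-1.5, -10.4, 2.4]
finger_gap: 0.0239
```

Call:
{"method": "step_arm", "body": {"increments": [[-0.4, 0, 0, 0.1, -0.2, -0.1, 0.7], [-0.4, 0, 0, 0.1, -0.2, -0.1, 0.7], [-0.4, 0, 0, 0.1, -0.2, -0.1, 0.7], [-0.4, 0, 0, 0.1, -0.2, -0.1, 0.7]]}}

```text
time: 17.13
tool_pos: [0.5188, 0.1115, 0.1405]
ee_rot: [180.0, -0.3, -89.9]
force: [-1.4, -10.7, 2.4]
finger_gap: 0.0235
```

Call:
{"method": "step_arm", "body": {"increments": [[-0.4, 0, 0, 0.1, -0.2, -0.1, 0.7], [-0.4, 0, 0, 0.1, -0.2, -0.1, 0.7], [-0.4, 0, 0, 0.1, -0.2, -0.1, 0.7], [-0.4, 0, 0, 0.1, -0.2, -0.1, 0.7]]}}

```text
time: 17.47
tool_pos: [0.5189, 0.1156, 0.1406]
ee_rot: [-179.8, -0.3, -89.9]
force: [-0.2, -11.0, 2.1]
finger_gap: 0.0237
```

Call:
{"method": "step_arm", "body": {"increments": [[-0.4, 0, 0, 0, -0.2, -0.1, 0.7], [-0.4, 0, 0, 0, -0.2, -0.1, 0.7], [-0.4, 0, 0, 0, -0.2, -0.1, 0.7], [-0.4, 0, 0, 0, -0.2, -0.1, 0.7]]}}

```text
time: 17.8
tool_pos: [0.5189, 0.1187, 0.1406]
ee_rot: [-180.0, -0.5, -90.0]
force: [-2.7, -12.2, 3.3]
finger_gap: 0.0235
```

Run:
```python
from h import *
im=robot.snapshot("scene");cv2.imwrite("pics/scene7.png",im); x,y=325,162
cv2.imwrite("pics/a7.png",np.clip(cv2.resize(im[y-40:y+40,x-40:x+40],(590,590),interpolation=cv2.INTER_CUBIC)*1.7,0,255).astype(np.uint8))
```

```text
(no output)
```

View pics/a7.png

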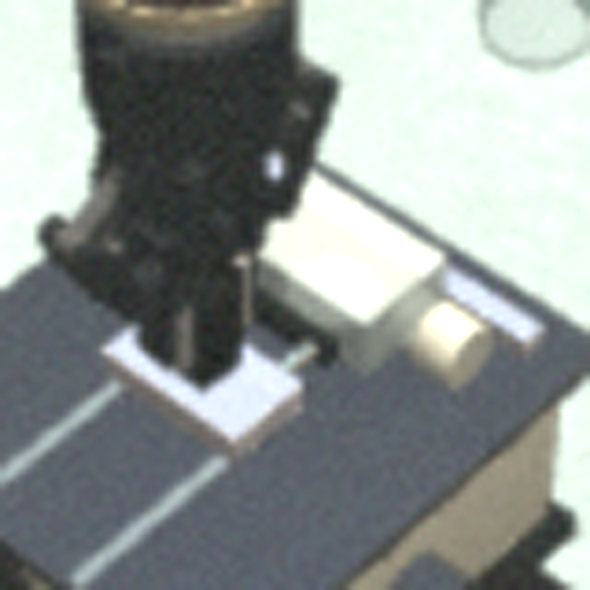

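The force rise (about 2.5 N, so about 6 mm) agrees with the geometry (about 7.5 mm). I'll go about 2.5 mm more.

Call:
{"method": "step_arm", "body": {"increments": [[-0.4, 0, 0, 0, -0.2, -0.1, 0.7], [-0.4, 0, 0, 0, -0.2, -0.1, 0.7], [-0.4, 0, 0, 0, -0.2, -0.1, 0.7]]}}

```text
time: 18.1
tool_pos: [0.5188, 0.1204, 0.1406]
ee_rot: [179.8, -0.6, -90.1]
force: [-3.5, -14.1, 3.4]
finger_gap: 0.0234
```

Call:
{"method": "step_arm", "body": {"increments": [[0, 0, 0, 0, 0, 0, 0.7], [0, 0, 0, 0, 0, 0, 0.4], [0, 0, 0, 0, 0, 0, 0.2], [0, 0, 0, 0, 0, 0, 0], [0, 0, 0, 0, 0, 0, -0.1], [0, 0, 0, 0, 0, 0, -0.1], [0, 0, 0, 0, 0, 0, -0.1]]}}

```text
time: 18.68
tool_pos: [0.5195, 0.1216, 0.1416]
ee_rot: [180.0, -0.5, -90.1]
force: [-0.5, -0.7, 0.2]
finger_gap: 0.0472
```

Call:
{"method": "step_arm", "body": {"increments": [[0, 0, -0.5, 0, 0, 0, -0.1], [0, 0, -1, 0, 0, 0, -0.1], [0, 0, -2, 0, 0, 0, -0.1], [0, 0, -2, 0, 0, 0, -0.1], [0, 0, -3, 0, 0, 0, -0.1], [0, 0, -3, 0, 0, 0, -0.1], [0, 0, -2, 0, 0, 0, -0.1], [3, 0, 0, 0, 0, 0, -0.1], [3, 0, 0, 0, 0, 0, -0.1], [3, 0, 0, 0, 0, 0, -0.1], [3, 0, 0, 0, 0, 0, -0.1], [3, 0, 0, 0, 0, 0, -0.1]]}}

```text
time: 19.68
tool_pos: [0.5193, -0.0221, 0.2961]
ee_rot: [-179.6, -0.3, -89.1]
force: [0.8, -0.2, 0.3]
finger_gap: 0.0467
```

Call:
{"method": "step_arm", "body": {"increments": [[3, 0, 0, 0, 0, 0, -0.1], [3, 0, 0, 0, 0, 0, -0.1], [3, 0, 0, 0, 0, 0, -0.1], [3, 0, 0, 0, 0, 0, -0.1], [2, 0, 0, 0, 0, 0, -0.1], [0, 0, 0, 0, 0, 0, -0.1], [0, 0, 0, 0, 0, 0, -0.1], [0, 0, 0, 0, 0, 0, -0.1]]}}

```text
time: 20.35
tool_pos: [0.5194, -0.1767, 0.3058]
ee_rot: [-179.1, -0.5, -89.6]
force: [0.2, -0.1, 0.4]
finger_gap: 0.0472
```

Run:
```python
from h import *
a=[]
for n in("top","scene"):
    im=robot.snapshot(n);cv2.imwrite(f"pics/{n}8.png",im); x,y=(300,220) if n=="top" else (318,165)
    a.append(cv2.resize(im[y-55:y+55,x-55:x+55],(395,395),interpolation=cv2.INTER_CUBIC))
cv2.imwrite("pics/a8.png",np.clip(np.hstack(a)*1.5,0,255).astype(np.uint8))
im=cv2.imread("pics/top8.png");g=cv2.GaussianBlur(cv2.cvtColor(im,cv2.COLOR_BGR2GRAY),(0,0),.5)
print(g[200:236:4,254:315])
for nm,z,y in(("flask top far edge",.138,.166),("pad edge",.124,.166),("block front",.172,.133),("block rear",.172,.109),("fence in",.12,.216)):print(nm,proj("top",[.519,y,z]).round(1))
```

```text
[[ 86  50  43  47  44  50  73 107 113 111 102  55  43  45  51  73 102 113
  114 116 112 108  97  80  55  42  42  43  46  46  44  43  43  43  46  43
   41  45  46  44  42  44  41  45  43  40  44  44  45  48  46  46  43  44
   43  43  44  46  46  47  46]
 [ 82  51  45  45  44  46  74 107 112 115 120 125 126 125 126 124 123 122
  122 122 120 119 121 123 124 125 126 117  83  54  47  42  46  46  43  44
   43  44  50  53  52  50  53  54  52  53  53  54  55  56  55  55  53  50
   45  44  44  46  46  45  44]
 [ 77  48  41  43  43  54  84 109 110 116 124 123 124 124 124 124 125 123
  124 124 124 124 123 126 127 127 123 114  73  39  33  31  38  45  44  47
   46  54  78 112 114 115 115 115 112 112 112 114 112 113 112 113 108  90
   77  77  79  77  77  79  78]
 [ 67  45  45  45  47  65  96 110 107 101 121 127 125 124 125 127 128 131
  132 133 131 130 131 130 129 126 126 113  67  32  21  27  45  58  56  57
   61  63  83 107  94  54  40  36  40  37  40  43  50  72 104 111 103  68
   47  45  46  48  41  46  44]
 [ 65  42  46  43  47  62  97 111 112 110 125 125 126 130 134 136 134 134
  136 135 136 
[... 617 characters left out ...]
13 112 112 114 102  58
   43  47  46  43  44  48  48]
 [ 53  46  47  45  51  74 109 113 114 119 122 125 122 123 126 124 123 122
  125 124 126 127 125 124 124 124 121  98  51  30  25  30  42  45  46  47
   52  72 101 111 113 114 116 116 113 112 112 112 112 113 113 111 101  66
   68  71  72  70  71  72  72]
 [ 51  41  41  46  52  78 109 114 112  98  64  56  60  62  62  63  63  63
   65  66  66  66  67  68  68  67  66  59  49  49  41  43  47  48  45  43
   44  43  48  52  52  50  53  54  56  55  54  53  55  53  54  55  54  42
   43  44  45  47  47  46  43]]
flask top far edge [[282.  217.8]]
pad edge [[282.4 218.5]]
block front [[293.7 216.3]]
block rear [[303.1 216.5]]
fence in [[264.  218.3]]
```

View pics/a8.png

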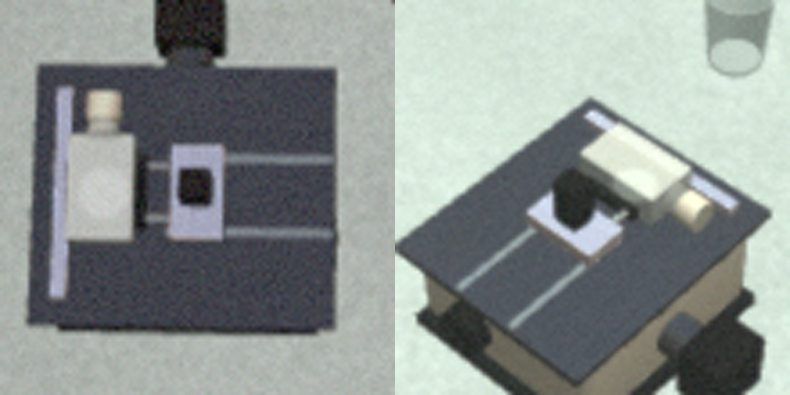

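The top view shows the flask against the fence with the window under it and the pad on its long side. One last numeric check, comparing the pad-to-plate gap with the start picture.

Run:
```python
from h import *
def cross(l,c0,thr,rise):
    for i in range(len(l)-1):
        a,b=float(l[i]),float(l[i+1])
        if (rise and a<thr<=b) or(not rise and a>thr>=b): return c0+i+(thr-a)/(b-a)
    return np.nan
for f,p0,p1 in(("top0",299,312),("top8",281,289)):
    g=cv2.GaussianBlur(cv2.imread(f"pics/{f}.png",0),(0,0),.5)
    q=[[],[]]
    for r in (214,215,216,217,218,219,220,221):
        l=g[r].astype(float)
        if r in(214,215,216,217,218,219,220,221):
            k=p0+int(np.argmin(l[p0:p1])); a=cross(l[k:k+6],k,33,True)
            b=cross(l[k+4:k+20],k+4,72,True); q[0].append(a);q[1].append(b)
    a,b=np.nanmedian(q[0]),np.nanmedian(q[1])
    ya=onz("top",(a,218),.124)[0,1];yb=onz("top",(b,218),.128)[0,1]
    print(f,"pad rear col",a.round(2),"plate front col",b.round(2),"gap mm",round((ya-yb)*1e3,1))
im=cv2.imread("pics/top8.png");g=cv2.GaussianBlur(cv2.cvtColor(im,cv2.COLOR_BGR2GRAY),(0,0),.5)
k=np.zeros_like(g);k[198:240,264:284]=g[198:240,264:284]>95
k=cv2.morphologyEx(k,cv2.MORPH_OPEN,np.ones((11,11)))
c=max(cv2.findContours(k,cv2.RETR_EXTERNAL,cv2.CHAIN_APPROX_NONE)[0],key=cv2.contourArea)
print("flask",cv2.boundingRect(c),cv2.minAreaRect(onz("top",c.reshape(-1,2),.14)[:,:2].astype(np.float32)))
P=[(cross(g[r,276:288].astype(float),276,85,False),r) for r in range(207,233)]
W=onz("top",np.array(P),.14)[:,:2];print("flask long side angle",np.degrees(np.polyfit(W[:,0],W[:,1],1)[0]),"y",W[:,1].mean())
a=cv2.imread("pics/top0.png");b=im
for nm,(x,y) in dict(bottle=(365,150),tip=(455,155),beaker=(178,259)).items():
    print(nm,cv2.phaseCorrelate(np.float32(cv2.cvtColor(a[y-25:y+25,x-25:x+25],6)),np.float32(cv2.cvtColor(b[y-25:y+25,x-25:x+25],6))))
```

```text
top0 pad rear col 304.93 plate front col 314.71 gap mm 26.2
top8 pad rear col 285.54 plate front col 291.86 gap mm 17.2
flask (264, 203, 18, 29) ((0.5205527544021606, 0.19111192226409912), (0.07519000768661499, 0.04518406465649605), 2.119720935821533)
 ** On entry to DLASCL parameter number  4 had an illegal value
 ** On entry to DLASCL parameter number  4 had an illegal value
 ** On entry to DLASCL parameter number  4 had an illegal value
 ** On entry to DLASCL parameter number  4 had an illegal value
 ** On entry to DLASCL parameter number  5 had an illegal value
 ** On entry to DLASCL parameter number  4 had an illegal valueTraceback (most recent call last):
  File "<stdin>", line 24, in <module>
    c, resids, rank, s = lstsq(lhs, rhs, rcond)
                         ~~~~~^^^^^^^^^^^^^^^^^
    x, resids, rank, s = _umath_linalg.lstsq(a, b, rcond,
                         ~~~~~~~~~~~~~~~~~~~^^^^^^^^^^^^^
                                             signature=signature)
                                             ^^^^^^^^^^^^^^^^^^^^
    raise LinAlgError("SVD did not converge in Linear Least Squares")
numpy.linalg.LinAlgError: SVD did not converge in Linear Least Squares
```

Run:
```python
from h import *
a=cv2.imread("pics/top0.png",0);b=cv2.imread("pics/top8.png",0)
for nm,(x,y) in dict(bottle=(365,150),tip=(455,155),beaker=(178,259)).items():
    d=cv2.absdiff(a[y-20:y+20,x-20:x+20],b[y-20:y+20,x-20:x+20]);print(nm,d.mean().round(1),d.max())
g=cv2.GaussianBlur(b,(0,0),.6).astype(float);P=[]
for r in range(207,231):
    l=g[r];
    for i in range(276,290):
        if l[i]>85>=l[i+1]: P.append((i+(l[i]-85)/(l[i]-l[i+1]),r));break
W=onz("top",P,.14)[:,:2];print("flask side angle",np.degrees(np.polyfit(W[:,0],W[:,1],1)[0]).round(2),"(fence ~0.65)")
o=robot.get_obs();print(o["force"].round(1),np.abs(o["qd"]).max().round(2))
robot.job_done()
```

```text
bottle 13.1 24
tip 41.3 104
beaker 15.0 27
flask side angle 0.85 (fence ~0.65)
[ 0.4  0.2 -0.8] 0.42
the job is handed in; nothing more can be done
```

The flask is clamped on the stage over the window, and the job is handed in at about 20.5 s; it reported no verdict. I gripped the flask across its width at 25 N and set it down softly between jaw and fence. After letting go, I slid the jaw up by its grip block until the flask met the fence, then released and backed away.

**Last checks, before handing in**
- **Flask position:** its centre measured (0.5206, 0.191), within about 1 mm of the window. Its long side is at 0.85°, against about 0.65° for the fence.
- **Pad:** the image shows it pushed in about 9 mm. The arm's travel gives about 9–10 mm. The push force rose from about 10 N to 12–14 N, which suggests 6–11 mm.
- **Robot:** the force reading was under 1 N and the arm was clear of everything.

**Weaker checks**
- **Bystanders:** the before/after picture comparison did not settle this. The bottle and beaker regions differed only by a fairly even brightness change. The tip box region differed strongly (mean 41), probably because the arm was in view there, so I could not confirm it from that picture. The tool was never moved towards the tip box, and I saw no sign of contact with anything on the bench.
- **Script error:** one measuring script failed partway on a line fit. I redid that fit for the angle above.

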